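# Put the turning template back in the slot that fits

## Task

Put the bell-shaped plywood template with the red top, which stands on its edge on the bench, away in the slotted rack: slide it from above into the one slot that fits its thickness, not the one too narrow nor the one that is far too wide. Keep hold of it while it goes down, so that it is not dropped in, and leave it standing upright in the slot, fully home and about centred along the block.

Things in the scene. Friction and masses are not known exactly. Their poses are not given: they have to be found in the camera images.
- template: Loose bell-shaped plywood template, 120 long (x) x 18 thick (y) x 110 mm high, 0.1 kg, standing on its straight long edge. Only the middle 60 mm has the full height, with the top 14 mm painted red; beyond, the outline falls in a curve to about 65 mm at the ends. Origin: centre of its underside; x along its length, y through its thickness, z up. The same either way round.
- slot_narrow: Narrow slot, 10 mm wide: pale block, dark floor, 130 (x) x 80 (y) x 58 mm high, one of three touching side by side in any order, fixed on a board. Slot along x, mid-block, open above and at both ends, floor 6 mm above the origin; its top 8 mm flares at 45 degrees to 26 mm. Origin: centre of the underside, 10 mm above the bench; z up. Too narrow for the template.
- slot_medium: Medium slot, 23 mm wide: pale block, dark floor, 130 (x) x 80 (y) x 58 mm high, one of three touching side by side in any order, fixed on a board. Slot along x, mid-block, open above and at both ends, floor 6 mm above the origin; its top 8 mm flares at 45 degrees to 39 mm. Origin: centre of the underside, 10 mm above the bench; z up. Fits the 18 mm template.
- slot_wide: Wide slot, 38 mm wide: pale block, dark floor, 130 (x) x 80 (y) x 58 mm high, one of three touching side by side in any order, fixed on a board. Slot along x, mid-block, open above and at both ends, floor 6 mm above the origin; its top 8 mm flares at 45 degrees to 54 mm. Origin: centre of the underside, 10 mm above the bench; z up. Too wide: the template leans.
Things that resemble listed ones, but are neither listed nor needed, are in the scene too. There is more than one size of the template; the one meant has the size given above.

How it is judged:
On the way:
1. the template is more than halfway down the fitting slot while the fingers still hold it (x of template in the frame of slot_medium between -0.02 and 0.02 m and y of template in the frame of slot_medium between -0.01 and 0.01 m and angle between the x axis of template and the x axis of slot_medium, either way round below 0.175 rad and z of template in the frame of slot_medium below 0.03 m and contact force between template and the fingers above 0.5 N), for 0.1 s.
At the end, for the whole second after the job is handed in: The template stands in the fitting (23 mm) slot: its underside within 8 mm of the slot floor, its middle within 20 mm of the block's middle along the slot and 10 mm across, its length within 10 degrees of the slot, upright within 10 degrees, released and at rest (x of template in the frame of slot_medium between -0.02 and 0.02 m and y of template in the frame of slot_medium between -0.01 and 0.01 m and angle between the x axis of template and the x axis of slot_medium, either way round below 0.175 rad and z of template in the frame of slot_medium between 0 and 0.014 m and angle between template's own z axis and vertical below 0.175 rad and linear speed of template below 0.02 m/s); the robot touches nothing.
It also fails if it takes over 40 s, if anything falls off the work surface, if the arm or the gripper's body presses on something with over 40 N, if the wrist force passes 120 N, or if a joint passes its speed limit or range.

## Robot

A 7-joint arm with a two-finger parallel gripper is mounted at the origin on the work surface. World frame = base frame: x ahead of the robot, y to its left, z up, the work surface at z = 0. Lengths are in m, angles in rad, forces in N, time in s.
With the tool pointing down it reaches from about 0.4 to 0.85 m from the base axis. Payload 4.5 kg.
Tool frame: the origin (TCP) lies between the finger pads; the fingertips stand 19 mm ahead of it and the grasp point (between the pads) is the TCP (r.tips_ahead is the distance from the TCP to the fingertips, in m); z points along the fingers, y is the line along which they close (so a half turn about z gives the same grasp; the last joint's range is limited). The gripper opens to 88 mm and grips with 3 to 60 N. Pads are 18 mm wide; open, the fingers measure 123 mm over their backs; the gripper's body (75 mm by 187 mm) begins 45 mm behind the grasp point.
Start: joints at [-1.255, 0.689, -0.195, 1.565, 0.157, 0.902, -0.215], TCP at [0.174, 0.6, 0.228] pointing down, gripper open.
Joint ranges: [-3.01, 3.01], [-0.46, 2.08], [-1.47, 1.51], [0.13, 2.56], [-1, 4.14], [0.04, 2.09], [-2.66, 2.66]. Speed limits (rad/s): [2.57, 2.57, 3.14, 3.14, 3.14, 3.14, 3.14].

## Interface

Orientations are given as a unit quaternion [x, y, z, w].
In Python, from plant import r, cams, models gives the robot as it stands. The module is installed in compiled form; this text tells all that it offers.
- The arm moves only by the tool jog_arm, never from a script. Its arguments are lists of equal length, an entry for each row: "turn": the turn, a rotation vector about the tool's x, y, z in rad, a list of three; "translation": the shift along the tool's x, y, z in m, a list of three; "grip": the closure, from 0 (fully open) to 1 (shut). In form: {"turn": [[ax, ay, az], ...], "translation": [[tx, ty, tz], ...], "grip": [grip, ...]}. A call has 1 to 20 rows; each row is the pose to reach, as a shift and turn from the pose commanded when the call began, along the tool's axes at that moment; what a row does not reach only later rows make up. A row lasts 1/8 s, in which the tool goes at most 62.5 mm and 10.7 degrees, less where a joint would pass 70% of its speed; a pose out of reach is approached as far as the arm can. A call with a gripper value outside its range is refused whole. The fingers move at their own pace and stop on an object; "force" is the grip in N (left out, the last holds). Time passes only in rows, so rows that repeat a pose let the fingers close. It gives the time, the measured TCP pose, the force, the opening and the grip force at its end, in the units of the state.
- r.get_state(): the state, without advancing time (a new reading comes with each control period).
- cams.snapshot(name): name is "scene" or "top"; returns the picture (400x640x3 uint8, red, green, blue); there is no depth.
- cams.camera_params(name): a dict with "fx", "fy", "cx", "cy" (pixels), "eye" and "orientation" of the camera in the world. Camera axes: x right, y up, looking along -z (the intrinsics and any distortion apply to the point x, -y, -z); pixel columns grow to the right and rows downward; lengths in m; the calibration is good to about 2 mm. A picture is of the moment at which its call begins. camera_params takes no time and is no camera call.
- r.finish_job(): hands the job in; it is judged then, once.
Trained networks look in the newest picture that a camera, given by its name, has taken for a name from the list of things; names that differ only in an ending like _2 or _b are one class to them, and where a whole thing is asked for, a point or a joint stands for the part that bears it (a point fixed in the world has none). Each returns a list of dicts, best first, with "p" (0 to 1); they miss things now and then, are a little off and sometimes report something else, mostly with a low value. They report only what shows in the picture. A call takes as long as a camera call. They do not tell look-alikes from the thing itself.
- models.find_in(camera, name): "position" ([x, y, z] in m, in world coordinates, good to about 4 mm: the middle of the surface that is visible of it).
- models.masks_of(camera, name): "pixels" (400x640 bool, what is visible of it).
- models.place_of(camera, name): "position" ([x, y, z] in m, in world coordinates, good to about 4 mm: a listed point, or the origin of a listed thing).
The state is a dict: "clock": time; "q": joint angles; "qd": joint speeds; "joint_torque": joint torques, N m; "tool_pos": TCP position; "eef_rot": TCP orientation; "contact_force": force on the tool from outside, world axes, zero at the start; "moment": the same for the moment, N m; "opening": opening from 0.0 (shut) to 1.0 (fully open); "finger_force": force on a finger pad.
Only numpy, scipy, OpenCV 4.12 (cv2) and the standard library are available. Lean on these libraries where they do the work, as an engineer would, in place of code of your own. Each camera call takes 0.05 s, during which the arm holds its last target. There are 200 camera calls.

## Working session

There is one attempt and no reset: what is moved stays moved. The work goes in short steps, Python scripts to look and compute and a tool call to move; the robot and the scene stay as the last step left them, time stands still between calls to the robot, and variables do not carry over. Pictures are saved under pics/ and viewed, at most 10 in all, crops included, and the job is handed in when it is done.

Besides the shell and the picture viewer there is one more tool, called after ">>>" by a JSON object that holds its "method" and its "body", one argument or row to a line. jog_arm: Moves the arm, as the interface text tells. Its arguments: {"type":"object","properties":{"turn":{"type":"array"},"translation":{"type":"array"},"grip":{"type":"array"},"force":{"type":"number"}},"required":["turn","translation","grip"]}

```bash
mkdir -p pics
cat > h.py <<'E'
import numpy as np, cv2
from scipy.spatial.transform import Rotation as R
from plant import r, cams, models
def proj(cam,P):
    c=cams.camera_params(cam); q=R.from_quat(c["orientation"])
    p=q.inv().apply(np.atleast_2d(P)-np.array(c["eye"])); z=-p[:,2]
    return np.c_[c["cx"]+c["fx"]*p[:,0]/z, c["cy"]-c["fy"]*p[:,1]/z]
def ray(cam,uv,z):
    c=cams.camera_params(cam); q=R.from_quat(c["orientation"]); uv=np.atleast_2d(uv).astype(float)
    d=q.apply(np.c_[(uv[:,0]-c["cx"])/c["fx"],-(uv[:,1]-c["cy"])/c["fy"],-np.ones(len(uv))])
    e=np.array(c["eye"]); return e+d*((z-e[2])/d[:,2])[:,None]
def save(cam,name):
    im=cams.snapshot(cam); cv2.imwrite(f"pics/{name}.png",im[:,:,::-1]); return im
E
python3 - <<'E'
from h import *
for c in("top","scene"):
    save(c,c+"0"); print(cams.camera_params(c))
    for n in("template","slot_narrow","slot_medium","slot_wide"):
        print(c,n,[(np.round(d["position"],3),round(d["p"],2)) for d in models.place_of(c,n)])
s=r.get_state(); print(s["clock"],s["tool_pos"],s["eef_rot"])
E
```

```text
{'fx': 364.24744423367747, 'fy': 364.24744423367747, 'cx': 321.3618026132243, 'cy': 199.55053371994924, 'eye': array([ 0.38915992, -0.04453053,  1.0372805 ]), 'orientation': array([-0.0493968 ,  0.04846   ,  0.71525909, -0.69542506])}
top template [(array([ 0.452, -0.399,  0.002]), 0.81), (array([ 0.502, -0.24 ,  0.004]), 0.7)]
top slot_narrow [(array([0.569, 0.162, 0.011]), 0.85), (array([ 0.501, -0.239,  0.   ]), 0.6)]
top slot_medium [(array([0.593, 0.239, 0.009]), 0.79)]
top slot_wide [(array([0.547, 0.082, 0.011]), 0.86)]
{'fx': 400.0103575209686, 'fy': 400.0103575209686, 'cx': 309.79236547120354, 'cy': 198.48556325222492, 'eye': array([ 0.93626424, -0.3037386 ,  0.69244205]), 'orientation': array([0.27859636, 0.15076598, 0.44454474, 0.83787449])}
scene template [(array([ 0.449, -0.395,  0.004]), 0.97), (array([ 0.508, -0.239,  0.005]), 0.77)]
scene slot_narrow [(array([0.569, 0.161, 0.007]), 0.74), (array([0.589, 0.24 , 0.011]), 0.48)]
scene slot_medium [(array([0.588, 0.241, 0.01 ]), 0.75)]
scene slot_wide [(array([0.55 , 0.085, 0.012]), 0.67)]
0.5 [0.17378484 0.60034829 0.22783055] [ 1.40431233e-01  9.90090435e-01  1.16395226e-05 -3.00728336e-06]
```

View pics/top0.png

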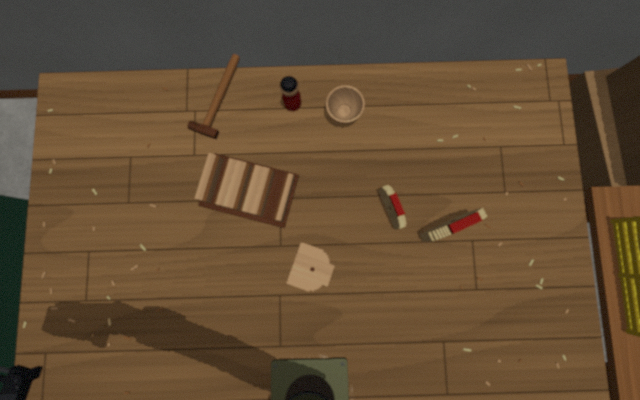

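View pics/scene0.png

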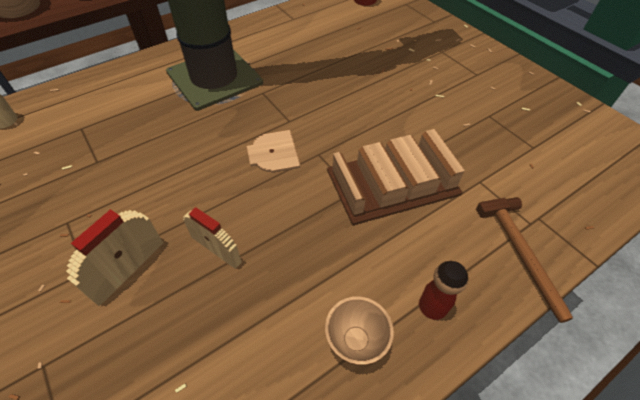

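The top view shows the two templates, red tops at about (398,207) and (467,223), and the rack at about (247,190). Next I'll zoom in to check the template size and slot widths.

Run:
```python
from h import *
t=cv2.imread("pics/top0.png"); s=cv2.imread("pics/scene0.png")
a=cv2.resize(t[145:235,185:305],(400,300),interpolation=cv2.INTER_CUBIC)
b=cv2.resize(t[175:250,375:495],(400,250),interpolation=cv2.INTER_CUBIC)
c=cv2.resize(s[120:225,325:465],(400,300),interpolation=cv2.INTER_CUBIC)
d=cv2.resize(s[190:310,60:252],(400,250),interpolation=cv2.INTER_CUBIC)
cv2.imwrite("pics/crop.png",np.vstack([np.hstack([a,c]),np.hstack([b,d])]))
# red tops
for cam,im in(("top",t),("scene",s)):
    hsv=cv2.cvtColor(im,cv2.COLOR_BGR2HSV)
    m=(((hsv[...,0]<6)|(hsv[...,0]>174))&(hsv[...,1]>170)&(hsv[...,2]>90)).astype(np.uint8)
    n,l,st,ce=cv2.connectedComponentsWithStats(m)
    for i in range(1,n):
        if st[i,4]>40:
            box=cv2.boxPoints(cv2.minAreaRect(np.argwhere(l==i)[:,::-1].astype(np.float32)))
            P=ray(cam,box,0.11); print(cam,st[i],np.round(P[:,:2],3).tolist(), np.round(np.linalg.norm(P-np.roll(P,-1,0),axis=1),3))
            P=ray(cam,box,0.075); print('   .075', np.round(P[:,:2],3).tolist(),np.round(np.linalg.norm(P-np.roll(P,-1,0),axis=1),3))
    if cam=="top": 
        for n in("template",):
            save("top","x");
            for d in models.masks_of("top",n):
                box=cv2.boxPoints(cv2.minAreaRect(np.argwhere(d["pixels"])[:,::-1].astype(np.float32)))
                P=ray("top",box,0.06);print("mask",d["p"],np.round(P[:,:2],3).tolist(),np.round(np.linalg.norm(P-np.roll(P,-1,0),axis=1),3))
```

```text
top [390 194  14  21 146] [[0.524, -0.22], [0.53, -0.237], [0.479, -0.255], [0.472, -0.238]] [0.018 0.054 0.018 0.054]
   .075 [[0.529, -0.227], [0.535, -0.244], [0.482, -0.263], [0.476, -0.246]] [0.018 0.056 0.018 0.056]
top [450 213  31  20 291] [[0.445, -0.367], [0.477, -0.44], [0.454, -0.449], [0.423, -0.376]] [0.079 0.024 0.079 0.024]
   .075 [[0.447, -0.379], [0.48, -0.455], [0.457, -0.464], [0.425, -0.388]] [0.082 0.025 0.082 0.024]
mask 0.85 [[0.551, -0.202], [0.566, -0.241], [0.453, -0.278], [0.439, -0.238]] [0.042 0.118 0.041 0.118]
mask 0.57 [[0.429, -0.301], [0.497, -0.477], [0.461, -0.489], [0.393, -0.314]] [0.189 0.038 0.188 0.038]
scene [190 208  29  23 294] [[0.481, -0.259], [0.47, -0.243], [0.527, -0.222], [0.537, -0.238]] [0.019 0.061 0.019 0.06 ]
   .075 [[0.454, -0.256], [0.442, -0.239], [0.502, -0.217], [0.513, -0.234]] [0.02  0.064 0.02  0.063]
scene [ 71 210  48  41 614] [[0.422, -0.447], [0.386, -0.368], [0.414, -0.362], [0.447, -0.441]] [0.087 0.028 0.085 0.026]
   .075 [[0.391, -0.456], [0.353, -0.372], [0.382, -0.366], [0.418, -0.449]] [0.092 0.03  0.09  0.028]
```

View pics/crop.png

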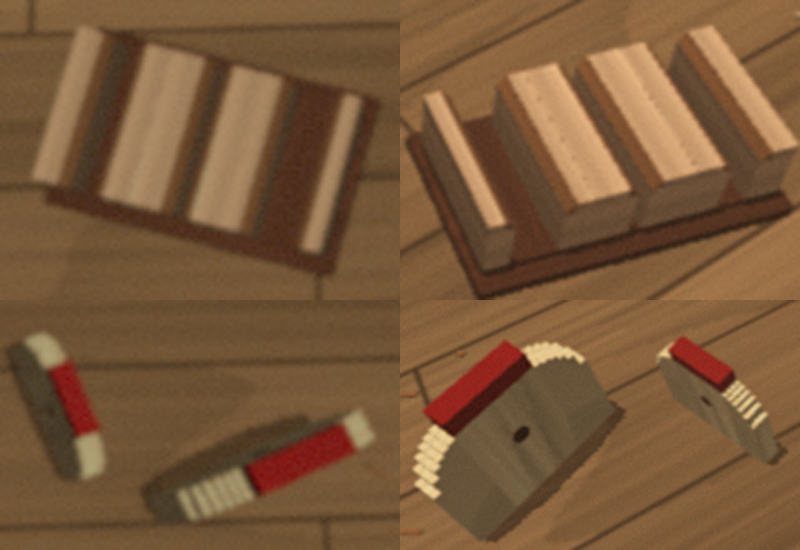

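The crop shows the slots left to right as medium (top-left end), narrow in the middle and wide at the right. The smaller template, whose red top measures 60 x 18 mm, is the target. I'll refine the rack pose by fitting its bright top strips.

```bash
cat >> h.py <<'E'
def target(pos,yaw,s=None):
    "tool-frame shift and turn from current pose to pos with tool x yaw (mod pi), tool down"
    s=s or r.get_state(); q=R.from_quat(s["eef_rot"])
    best=None
    for k in(-1,0,1):
        y=yaw+k*np.pi; Rt=R.from_matrix(np.array([[np.cos(y),np.sin(y),0],[np.sin(y),-np.cos(y),0],[0,0,-1]]))
        t=(q.inv()*Rt).as_rotvec()
        if best is None or np.linalg.norm(t)<np.linalg.norm(best): best=t
    return np.round(q.inv().apply(np.array(pos)-s["tool_pos"]),4),np.round(best,4)
E
cat > fit.py <<'E'
from h import *
from scipy.optimize import minimize
def fit(cam,im,x0):
    V=cv2.GaussianBlur(im,(3,3),0).max(2).astype(float)
    xs=np.linspace(-.078,.078,79); ys=np.linspace(-.135,.135,136)
    X,Y=np.meshgrid(xs,ys)
    on=np.zeros_like(X)
    for a,b in((-.12,-.107),(-.053,-.013),(.013,.0605),(.0995,.12)): on[(Y>a)&(Y<b)&(abs(X)<.065)]=1
    on=cv2.GaussianBlur(on,(5,5),0)
    def cost(p):
        c,s=np.cos(p[2]),np.sin(p[2])
        P=np.c_[(p[0]+c*X-s*Y).ravel(),(p[1]+s*X+c*Y).ravel(),np.full(X.size,.068)]
        uv=proj(cam,P).astype(np.float32)
        v=cv2.remap(V,uv[:,0].reshape(X.shape),uv[:,1].reshape(X.shape),cv2.INTER_LINEAR)
        return -np.corrcoef(v.ravel(),on.ravel())[0,1]
    o=minimize(cost,x0,method="Nelder-Mead",options=dict(initial_simplex=np.array([x0]+[np.array(x0)+d for d in np.diag([.008,.008,.08])])))
    return o.x,o.fun
if __name__=="__main__":
    for cam in("top","scene"):
        p,f=fit(cam,cv2.imread(f"pics/{cam}0.png"),[.569,.161,-.27]); c,s=np.cos(p[2]),np.sin(p[2])
        print(cam,p,f,"medium",p[0]-s*.08,p[1]+c*.08)
    s=r.get_state()
    print(target([.45,.1,.26],np.deg2rad(20)),target([.503,-.239,.2],np.deg2rad(20)),target([.503,-.239,.085],np.deg2rad(20)))
E
python3 fit.py
```

```text
top [ 0.56715562  0.16364203 -0.28238325] -0.9367035851243549 medium 0.589447245787053 0.2404735575275918
scene [ 0.56736699  0.16253068 -0.28505404] -0.9299440498775067 medium 0.5898637299620022 0.23930239728141917
(array([-0.4045, -0.4038, -0.0322]), array([ 0.    , -0.    , -0.6308])) (array([-0.5496, -0.7147,  0.0278]), array([ 0.    , -0.    , -0.6308])) (array([-0.5496, -0.7147,  0.1428]), array([ 0.    , -0.    , -0.6308]))
```

>>> {"method": "jog_arm", "body": {
  "turn": [
    [0, 0, -0.3],
    [0, 0, -0.6],
    [0, 0, -0.63],
    [0, 0, -0.63],
    [0, 0, -0.63],
    [0, 0, -0.63],
    [0, 0, -0.63],
    [0, 0, -0.63],
    [0, 0, -0.63],
    [0, 0, -0.63],
    [0, 0, -0.63],
    [0, 0, -0.63],
    [0, 0, -0.63],
    [0, 0, -0.63],
    [0, 0, -0.63],
    [0, 0, -0.63],
    [0, 0, -0.63],
    [0, 0, -0.63],
    [0, 0, -0.63],
    [0, 0, -0.63]
  ],
  "translation": [
    [-0.404, -0.404, -0.032],
    [-0.404, -0.404, -0.032],
    [-0.404, -0.404, -0.032],
    [-0.404, -0.404, -0.032],
    [-0.404, -0.404, -0.032],
    [-0.404, -0.404, -0.032],
    [-0.404, -0.404, -0.032],
    [-0.404, -0.404, -0.032],
    [-0.404, -0.404, -0.032],
    [-0.404, -0.404, -0.032],
    [-0.55, -0.715, 0.028],
    [-0.55, -0.715, 0.028],
    [-0.55, -0.715, 0.028],
    [-0.55, -0.715, 0.028],
    [-0.55, -0.715, 0.028],
    [-0.55, -0.715, 0.028],
    [-0.55, -0.715, 0.028],
    [-0.55, -0.715, 0.028],
    [-0.55, -0.715, 0.028],
    [-0.55, -0.715, 0.028]
  ],
  "grip": [0, 0, 0, 0, 0, 0, 0, 0, 0, 0, 0, 0, 0, 0, 0, 0, 0, 0, 0, 0],
  "force": 20
}}

```text
clock: 3.1
tool_pos: [0.5036, -0.238, 0.2002]
eef_rot: [-0.174, 0.985, 0.0, 0.0]
contact_force: [0.7, 0.3, 0.8]
opening: 1.0
finger_force: 0.0
```

>>> {"method": "jog_arm", "body": {
  "turn": [
    [0, 0, 0],
    [0, 0, 0],
    [0, 0, 0],
    [0, 0, 0],
    [0, 0, 0],
    [0, 0, 0],
    [0, 0, 0],
    [0, 0, 0],
    [0, 0, 0],
    [0, 0, 0],
    [0, 0, 0],
    [0, 0, 0]
  ],
  "translation": [
    [0, 0, 0.05],
    [0, 0, 0.09],
    [0, 0, 0.115],
    [0, 0, 0.115],
    [0, 0, 0.115],
    [0, 0, 0.115],
    [0, 0, 0.115],
    [0, 0, 0.115],
    [0, 0, 0.115],
    [0, 0, 0.115],
    [0, 0, 0.115],
    [0, 0, 0.115]
  ],
  "grip": [0, 0, 0, 0, 1, 1, 1, 1, 1, 1, 1, 1],
  "force": 20
}}

```text
clock: 4.6
tool_pos: [0.5033, -0.2393, 0.0847]
eef_rot: [-0.173, 0.985, 0.0, -0.0]
contact_force: [0.0, -0.2, -0.4]
opening: 0.202
finger_force: 20.0
```

Run:
```python
from h import *
save("scene","grip")
s=r.get_state();print(s["tool_pos"],s["opening"],s["finger_force"])
print(target([.504,-.238,.2],.35),target([.5897,.2399,.2],-.2837))
i=cv2.imread("pics/grip.png");cv2.imwrite("pics/gripc.png",cv2.resize(i[130:310,100:320],(660,540)))
```

```text
[ 0.50325548 -0.23934086  0.0847378 ] 0.20405518895458213 19.994863076135516
(array([-0.0012,  0.001 , -0.1153]), array([ 0.0001, -0.0001, -0.0017])) (array([-0.2448,  0.421 , -0.1152]), array([ 1.00e-04, -1.00e-04,  6.32e-01]))
```

View pics/gripc.png

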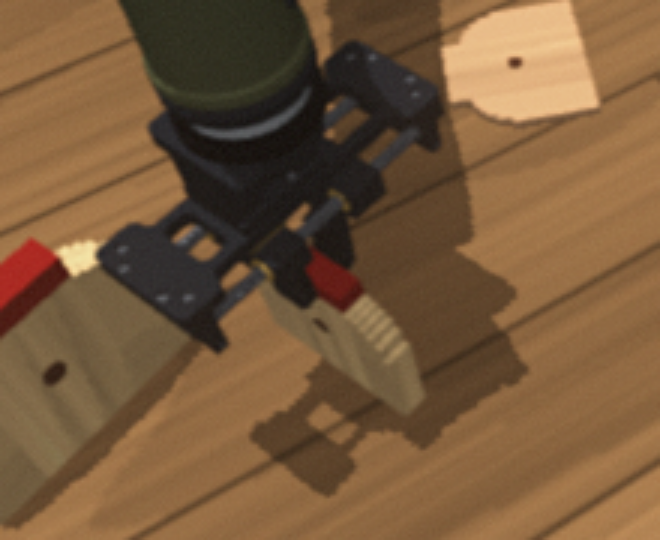

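The picture shows the fingers closed on the middle of the small template at about (330,270) in the crop. The opening is 18 mm, so the grasp is good. Now I'll lift it and carry it over the medium slot.

>>> {"method": "jog_arm", "body": {
  "turn": [
    [0, 0, 0],
    [0, 0, 0],
    [0, 0, 0],
    [0, 0, 0],
    [0, 0, 0.1],
    [0, 0, 0.2],
    [0, 0, 0.3],
    [0, 0, 0.4],
    [0, 0, 0.5],
    [0, 0, 0.6],
    [0, 0, 0.632],
    [0, 0, 0.632],
    [0, 0, 0.632],
    [0, 0, 0.632],
    [0, 0, 0.632],
    [0, 0, 0.632],
    [0, 0, 0.632],
    [0, 0, 0.632]
  ],
  "translation": [
    [0, 0, -0.03],
    [0, 0, -0.06],
    [0, 0, -0.09],
    [0, 0, -0.115],
    [-0.025, 0.04, -0.115],
    [-0.05, 0.085, -0.115],
    [-0.075, 0.13, -0.115],
    [-0.1, 0.17, -0.115],
    [-0.125, 0.215, -0.115],
    [-0.15, 0.26, -0.115],
    [-0.175, 0.3, -0.115],
    [-0.2, 0.345, -0.115],
    [-0.225, 0.385, -0.115],
    [-0.245, 0.421, -0.115],
    [-0.245, 0.421, -0.115],
    [-0.245, 0.421, -0.115],
    [-0.245, 0.421, -0.115],
    [-0.245, 0.421, -0.115]
  ],
  "grip": [1, 1, 1, 1, 1, 1, 1, 1, 1, 1, 1, 1, 1, 1, 1, 1, 1, 1],
  "force": 20
}}

```text
clock: 6.9
tool_pos: [0.5901, 0.2385, 0.1999]
eef_rot: [0.142, 0.99, -0.0, 0.0]
contact_force: [-0.0, -0.6, -0.9]
opening: 0.204
finger_force: 20.0
```

Run:
```python
from h import *
im=save("scene","over")
s=r.get_state();print(s["tool_pos"],s["opening"],s["finger_force"])
print(target([.5897,.2399,.2],-.2837))
# predicted template corners
yaw=-.2837;c,q=np.cos(yaw),np.sin(yaw);x,y,z=s["tool_pos"];i=cv2.imread("pics/over.png")
for X,Z in((-.06,0),(.06,0),(-.06,.065),(.06,.065)):
    for Y in(-.009,.009):
        u=proj("scene",[x+c*X-q*Y,y+q*X+c*Y,z-.085+Z])[0]; cv2.circle(i,tuple(np.round(u).astype(int)),1,(255,255,0),-1); print(X,Y,Z,u.round())
cv2.imwrite("pics/overc.png",cv2.resize(i[50:230,300:520],(733,600)))
```

```text
[0.59007276 0.23879318 0.19991587] 0.19957599134374035 19.994900655001402
(array([ 0.0007,  0.001 , -0.0001]), array([-0.0004,  0.0001, -0.0016]))
-0.06 -0.009 0 [419. 119.]
-0.06 0.009 0 [427. 117.]
0.06 -0.009 0 [448. 159.]
0.06 0.009 0 [456. 156.]
-0.06 -0.009 0.065 [426.  94.]
-0.06 0.009 0.065 [434.  92.]
0.06 -0.009 0.065 [457. 134.]
0.06 0.009 0.065 [466. 132.]
```

View pics/overc.png

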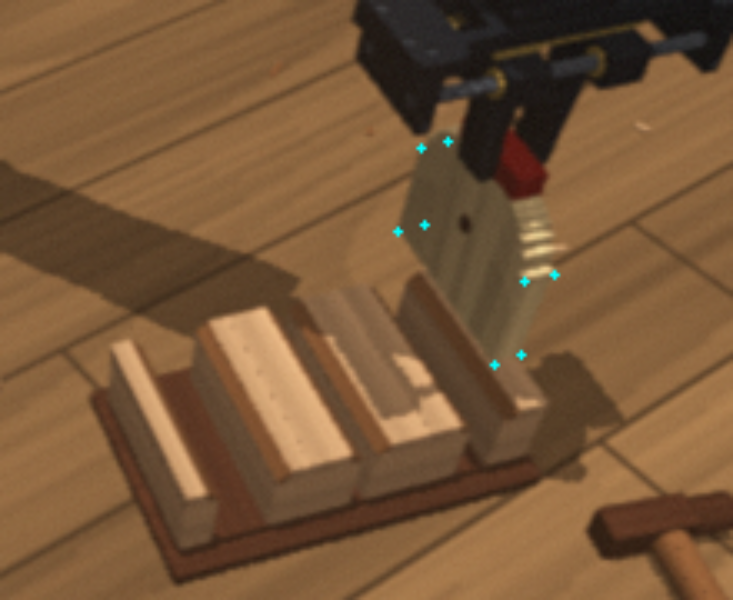

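The template's outline at about (455,250) in the crop matches my predicted corner dots within about 2 px, and the alignment is good. Now I'll lower it.

>>> {"method": "jog_arm", "body": {
  "turn": [
    [0, 0, 0],
    [0, 0, 0],
    [0, 0, 0],
    [0, 0, 0],
    [0, 0, 0],
    [0, 0, 0],
    [0, 0, 0],
    [0, 0, 0],
    [0, 0, 0],
    [0, 0, 0]
  ],
  "translation": [
    [0, 0.001, 0.02],
    [0, 0.001, 0.035],
    [0, 0.001, 0.045],
    [0, 0.001, 0.05],
    [0, 0.001, 0.055],
    [0, 0.001, 0.06],
    [0, 0.001, 0.065],
    [0, 0.001, 0.07],
    [0, 0.001, 0.075],
    [0, 0.001, 0.075]
  ],
  "grip": [1, 1, 1, 1, 1, 1, 1, 1, 1, 1],
  "force": 20
}}

```text
clock: 8.2
tool_pos: [0.5899, 0.2408, 0.1243]
eef_rot: [0.141, 0.99, -0.0, -0.0]
contact_force: [0.3, 0.2, -2.1]
opening: 0.198
finger_force: 20.0
```

>>> {"method": "jog_arm", "body": {
  "turn": [
    [0, 0, 0],
    [0, 0, 0],
    [0, 0, 0],
    [0, 0, 0],
    [0, 0, 0],
    [0, 0, 0],
    [0, 0, 0]
  ],
  "translation": [
    [0, 0, 0.005],
    [0, 0, 0.01],
    [0, 0, 0.014],
    [0, 0, 0.018],
    [0, 0, 0.021],
    [0, 0, 0.023],
    [0, 0, 0.023]
  ],
  "grip": [1, 1, 1, 1, 1, 1, 1]
}}

```text
clock: 9.07
tool_pos: [0.5902, 0.2409, 0.1017]
eef_rot: [0.141, 0.99, -0.0, -0.0]
contact_force: [0.5, -0.2, -0.2]
opening: 0.203
finger_force: 20.0
```

>>> {"method": "jog_arm", "body": {
  "turn": [
    [0, 0, 0],
    [0, 0, 0],
    [0, 0, 0],
    [0, 0, 0],
    [0, 0, 0],
    [0, 0, 0],
    [0, 0, 0],
    [0, 0, 0],
    [0, 0, 0],
    [0, 0, 0],
    [0, 0, 0]
  ],
  "translation": [
    [0, 0, 0.001],
    [0, 0, 0.001],
    [0, 0, 0.001],
    [0, 0, 0.001],
    [0, 0, 0.001],
    [0, 0, -0.03],
    [0, 0, -0.07],
    [0, 0, -0.12],
    [0, 0, -0.15],
    [0, 0, -0.15],
    [0, 0, -0.15]
  ],
  "grip": [0.6, 0.4, 0.2, 0, 0, 0, 0, 0, 0, 0, 0]
}}

```text
clock: 10.45
tool_pos: [0.5895, 0.2405, 0.2507]
eef_rot: [0.141, 0.99, -0.001, -0.001]
contact_force: [0.5, -0.2, -0.5]
opening: 0.995
finger_force: 0.0
```

Run:
```python
from h import *
save("scene","end")
print([(np.round(d["position"],3),d["p"]) for d in models.place_of("scene","template")])
i=cv2.imread("pics/end.png")
c,q=np.cos(-.2837),np.sin(-.2837)
for X in(-.03,.03):
    for Y in(-.009,.009):
        u=proj("scene",[.5897+c*X-q*Y,.2399+q*X+c*Y,.126])[0]; cv2.circle(i,tuple(np.round(u).astype(int)),1,(255,255,0),-1)
cv2.imwrite("pics/endc.png",cv2.resize(i[50:230,300:520],(733,600)))
```

```text
[(array([ 0.449, -0.394,  0.003]), 0.83), (array([0.59 , 0.241, 0.015]), 0.81)]
```

View pics/endc.png

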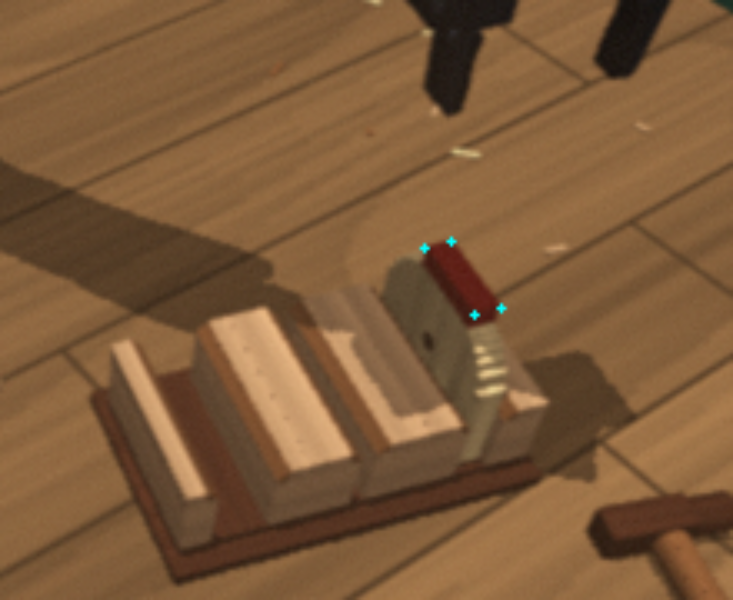

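The template stands upright and home in the medium slot. Its red top at about (460,280) in the crop matches the predicted corners, and the gripper is clear.

```bash
python3 -c "
from plant import r
print(r.finish_job())"
```

```text
the job is handed in; nothing more can be done
None
```

The 120 mm template is standing upright, fully home and centred in the 23 mm slot; I lowered it in the grip, released it, backed the gripper clear and handed the job in at about 10.5 s (no verdict was returned).

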